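Click the sugar shaker shut and put it back in the caddy

ROBOT

A 6-joint arm with a two-finger parallel gripper is mounted at the origin on the work surface. World frame = base frame: x ahead of the robot, y to its left, z up, the work surface at z = 0. Lengths are in mm, angles in rad, forces in N, time in s.
With the tool pointing down it reaches from about 325 to 875 mm from the base axis. Payload 4.4 kg.
Tool frame: the origin (TCP) lies at the very end of the fingers, on their centre line; the grasp point (between the pads) lies 19 mm behind it; z points along the fingers, y is the line along which they close (so a half turn about z gives the same grasp; the last joint's range is limited). The gripper opens to 85 mm and grips with 20 to 120 N. Pads are 22 mm wide; open, the fingers measure 114 mm over their backs; the gripper's body (76 mm by 85 mm) begins 54 mm behind the grasp point. The pads swing forward as they close: fully open they stand 13 mm farther back than shut.
Start: joints at [-1.294, 0.207, 1.542, -0, 1.393, -0.15], TCP at [238.015, -523.427, 231.282] pointing down, gripper open.
Joint ranges: [-2.73, 2.73], [-0.86, 2.22], [0.23, 2.46], [-1.11, 4.25], [0.08, 2.63], [-2.82, 2.82]. Speed limits (rad/s): [2.79, 2.79, 3.14, 3.14, 3.14, 3.14].

INTERFACE

Orientations are given as a unit quaternion [w, x, y, z].
In Python, from plant import ctrl, optics gives the robot as it stands.
- The arm moves only by the tool step_arm, never from a script. Its arguments are lists of equal length, an entry for each row: "hand": the finger opening in m, from 0 to 0.0854; "dp": the shift along the tool's x, y, z in m, a list of three; "rotation": the turn, a rotation vector about the tool's x, y, z in rad, a list of three. In form: {"hand": [hand, ...], "dp": [[dx, dy, dz], ...], "rotation": [[wx, wy, wz], ...]}. A call has 1 to 20 rows; each row is the pose to reach, as a shift and turn from the pose commanded when the call began, along the tool's axes at that moment; what a row does not reach only later rows make up. A row lasts 1/8 s, in which the tool goes at most 62.5 mm and 10.7 degrees, less where a joint would pass 70% of its speed; a pose out of reach is approached as far as the arm can. A call with a gripper value outside its range is refused whole. The fingers move at their own pace and stop on an object; the grip force is fixed at half the most. Time passes only in rows, so rows that repeat a pose let the fingers close. It gives the time, the measured TCP pose, the force, the opening and the grip force at its end, in the units of the state.
- ctrl.get_state(): the state, without advancing time (a new reading comes with each control period).
- optics.capture(name): name is "scene" or "top" or "wrist"; returns the picture (420x560x3 uint8, blue, green, red); there is no depth.
- optics.get_calibration(name): a dict with "fx", "fy", "cx", "cy" (pixels), "world_from_camera" (4x4, takes a point from camera to world coordinates); the wrist camera has in their place "hand_eye" (4x4, takes a point from camera to tool coordinates, whose origin is the TCP and whose axes are the flange's). Camera axes: x right, y down, z forward; pixel columns grow to the right and rows downward; lengths in mm; the calibration is good to about 2 mm. A picture is of the moment at which its call begins: read the wrist's pose just before it. get_calibration takes no time and is no camera call.
- ctrl.finish_job(): hands the job in; it is judged then, once.
The state is a dict: "t": time; "joint_pos": joint angles; "dq": joint speeds; "effort": joint torques, N m; "position": TCP position; "ee_rot": TCP orientation; "ft_force": force on the tool from outside, world axes, zero at the start; "ft_torque": the same for the moment, N m; "opening": opening from 0.0 (shut) to 1.0 (fully open); "grip_force": force on a finger pad.
Only numpy, scipy, OpenCV 4.12 (cv2) and the standard library are available. Lean on these libraries where they do the work, as an engineer would, in place of code of your own. Each camera call takes 0.05 s, during which the arm holds its last target. There are 200 camera calls.

TASK

The square sugar shaker is lying on the worktop with its push cap still up: stand it upright on the chopping board and let go of it, then press the cap down until it clicks fully home as it stands there. Then lift the shaker again and set it down gently upright in the empty bay of the wooden caddy and let go. The cap is thin, so do not squeeze it or press it hard; do not drop the shaker, and leave the oil bottle, the jar and the rolling pin where they are.

Things in the scene. Friction and masses are not known exactly. Their poses are not given: they have to be found in the camera images.
- shaker: Steel sugar shaker, 0.2 to 0.4 kg: a stiff square tin 50 x 50 x 120 mm with a round cap on one end, lying on a side at the start. x axis: along the tin from base to cap (up when it stands upright). Origin: middle of the tin's length, on the side it lies on at the start; z (up at the start) runs through the tin, which spans x -60..60, y -25..25, z 0..50 mm. Grip the tin with 20 to 100 N.
- cap: White push cap, 38 mm diameter, 20 mm tall, sliding along the shaker's x axis; it cannot come off. Origin: centre of its underside; axes as the shaker's; top 20 mm further along x. At x = 72 mm in the shaker's frame it is up, at 60 mm fully home against the tin, a hard stop. A detent holds it at both ends: resists up to 9 N in the first 3 mm, past halfway snaps on by itself. Spoiled by over 40 N.
- shaker_base (a point): Centre of the shaker's square base face, on the tin's axis at the end away from the cap.
- board: Wooden chopping board, fixed, 160 x 160 mm and 20 mm thick. Origin at the centre of its underside, z up, x and y along its edges; its top is 20 mm above the origin.
- caddy: Open wooden caddy, fixed, 100 mm (its x) by 196 mm (its y), 60 mm high, walls and floor 6 mm; a wall across the middle parts it into two bays 88 x 89 mm inside. Origin at the centre of its underside, z up. The bay on its +y side is empty, the one on its -y side holds the oil bottle. It may be turned any way round.
- bay (a point): Centre of the inner floor of the caddy's empty bay, 6 mm above the worktop, 47.5 mm along +y from the caddy's centre; axes as the caddy's.
- oil: Green oil bottle, 50 mm in diameter and 150 mm tall, standing loose in the other bay. Origin at the centre of its underside. Leave alone.
- jar: Glass jar, 80 mm in diameter and 120 mm tall, standing loose beyond the board. Origin at the centre of its underside. Leave alone.
- pin: Rolling pin lying on a low wooden rest, barrel 50 mm in diameter and 200 mm long, with handles 384 mm over all, along its y axis. Origin at its middle, on its axis. Leave alone.
Mind the look-alikes: they are no part of the job. Of the things like the shaker, leave any that is blue; of the rest the smaller one is meant.

How it is judged (in metres and radians):
On the way, in this order (a step that is already met when the one before it is completed fails the run):
1. the shaker stands upright on the chopping board, let go (angle between shaker's own x axis and vertical below 0.12 rad and x of shaker_base in the frame of board between -0.08 and 0.08 m and y of shaker_base in the frame of board between -0.08 and 0.08 m and z of shaker_base in the frame of board between 0.014 and 0.026 m and contact force between the fingers and shaker below 0.1 N and linear speed of shaker below 0.02 m/s), for 0.3 s.
2. the cap is pressed fully home while the shaker stands on the board (angle between shaker's own x axis and vertical below 0.12 rad and x of shaker_base in the frame of board between -0.08 and 0.08 m and y of shaker_base in the frame of board between -0.08 and 0.08 m and z of shaker_base in the frame of board between 0.014 and 0.026 m and x of cap in the frame of shaker below 0.062 m), for 0.2 s.
At the end, for the whole second after the job is handed in: The shaker stands upright (within 0.12 rad) on the floor of the caddy's empty bay (base within 6 mm of the floor's height, its centre within 30 mm of the bay's centre along both caddy axes), at rest and let go, with its cap fully home (within 2 mm) (angle between shaker's own x axis and vertical below 0.12 rad and x of shaker_base in the frame of bay between -0.03 and 0.03 m and y of shaker_base in the frame of bay between -0.03 and 0.03 m and z of shaker_base in the frame of bay between -0.006 and 0.006 m and x of cap in the frame of shaker below 0.062 m and contact force between the fingers and shaker below 0.1 N and linear speed of shaker below 0.02 m/s); the robot touches nothing.
It fails at once if the cap is loaded with more than 40 N (pressed too hard or gripped hard) (contact force between anything else and cap above 40 N).
It fails at once if the shaker is dropped or knocked over (moving faster than 0.6 m/s while not held) (linear speed of shaker above 0.6 m/s and contact force between the fingers and shaker below 0.1 N).
It fails at once if the oil bottle is shifted by more than 30 mm or tipped (distance of oil from where it was at the start of the episode above 0.03 m or angle between oil's own z axis and vertical above 0.3 rad).
It fails at once if the jar is shifted by more than 20 mm (distance of jar from where it was at the start of the episode above 0.02 m).
It fails at once if the rolling pin is shifted by more than 20 mm (distance of pin from where it was at the start of the episode above 0.02 m).
It also fails if it takes over 72 s, if anything falls off the work surface, if the arm or the gripper's body presses on something with over 40 N, if the wrist force passes 120 N, or if a joint passes its speed limit or range.

## Working session

There is one attempt and no reset: what is moved stays moved. The work goes in short steps, Python scripts to look and compute and a tool call to move; the robot and the scene stay as the last step left them, time stands still between calls to the robot, and variables do not carry over. Pictures are saved under pics/ and viewed, at most 10 in all, crops included, and the job is handed in when it is done.

Besides the shell and the picture viewer there is one more tool, called after "Emit:" as name(argument=value, ...), one argument or row to a line, values as JSON. step_arm: Moves the arm, as the interface text tells. Its arguments: {"type":"object","properties":{"hand":{"type":"array","items":{"type":"number"}},"dp":{"type":"array","items":{"type":"array","items":{"type":"number"}}},"rotation":{"type":"array","items":{"type":"array","items":{"type":"number"}}}},"required":["hand","dp","rotation"]}

```bash
mkdir -p pics; ls
python3 - <<'E'
from plant import ctrl, optics
import cv2,numpy as np
print(ctrl.get_state())
for n in("scene","top"):
    cv2.imwrite(f"pics/{n}0.png",optics.capture(n)); print(n,optics.get_calibration(n))
print(optics.get_calibration("wrist"))
E
```

```text
pics
{'t': 0.0, 'joint_pos': array([-1.29447154e+00,  2.07471274e-01,  1.54300611e+00, -6.67587771e-06,
        1.39348933e+00, -1.50475517e-01]), 'dq': array([ 0.00086355, -0.00127855,  0.00183077,  0.00127158, -0.00109554,
       -0.0017969 ]), 'effort': array([ 2.06996542e-04, -3.83033860e+01, -2.91593635e+01, -8.23519053e-05,
        1.06263402e-02, -5.96518205e-06]), 'position': array([ 237.81242991, -522.66003015,  230.07191953]), 'ee_rot': array([-1.18447628e-03,  9.77315654e-01,  2.11784570e-01, -7.79226830e-05]), 'ft_force': array([-0.32043593, -0.05809417,  0.75887566]), 'ft_torque': array([-0.01369735,  0.02883157, -0.02323739]), 'grip_force': 0.0, 'opening': 0.9988318645349515}
scene {'fx': 437.9380987709436, 'fy': 437.9380987709436, 'cx': 284.79088647533507, 'cy': 206.57818349611816, 'world_from_camera': array([[ 1.46592755e-01,  6.58226603e-01, -7.38409306e-01,
         1.32317871e+03],
       [ 9.89093965e-01, -1.08304978e-01,  9.98156325e-02,
        -1.36250115e+02],
       [-1.42720988e-02, -7.44988437e-01, -6.66924686e-01,
         8.05871622e+02],
       [ 0.00000
[... 298 characters left out ...]
77942e-01,  2.44051486e-02, -6.95713754e-03,
         2.34139384e+00],
       [ 4.21685154e-03, -1.10587703e-01, -9.93857423e-01,
         1.00646632e+03],
       [ 0.00000000e+00,  0.00000000e+00,  0.00000000e+00,
         1.00000000e+00]])}
{'fx': 340.58998394780355, 'fy': 340.58998394780355, 'cx': 285.8776681179274, 'cy': 201.20716733356167, 'hand_eye': array([[ 8.12156783e-04, -9.47698865e-01, -3.19164850e-01,
         8.24394753e+01],
       [ 9.99999670e-01,  7.74921139e-04,  2.43650361e-04,
         1.04617292e+00],
       [ 1.64204192e-05, -3.19164943e-01,  9.47699182e-01,
        -1.43022699e+02],
       [ 0.00000000e+00,  0.00000000e+00,  0.00000000e+00,
         1.00000000e+00]])}
```

View pics/scene0.png

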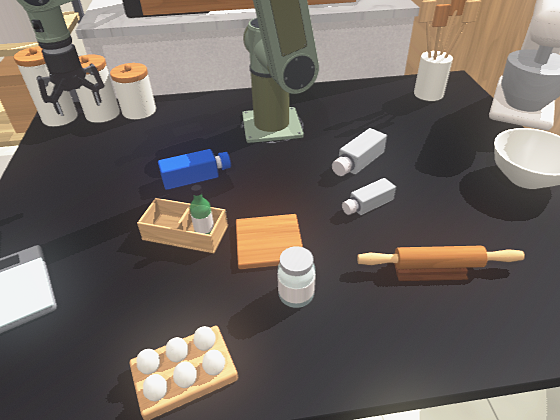

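View pics/top0.png

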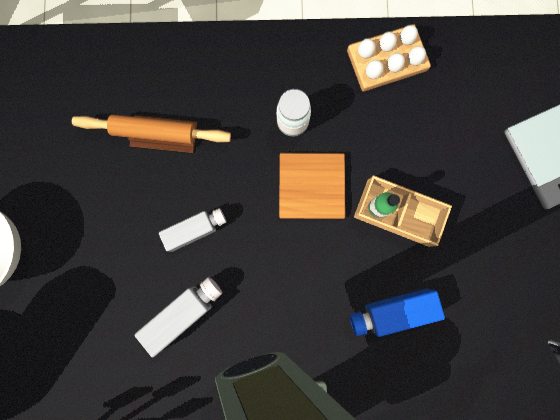

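Candidates in the top view: blue tin (405,313) is excluded by its colour. The grey ones are a larger tin (175,318) and a smaller tin (190,232), so I choose the smaller at (190,232), which is scene pixel (372,197). Next, an enlarged composite of the shaker, caddy and board.

Run:
```python
import cv2,numpy as np
t=cv2.imread("pics/top0.png");s=cv2.imread("pics/scene0.png")
def c(im,x,y,w=100,h=75):
    o=cv2.resize(im[y:y+h,x:x+w],(400,300),interpolation=cv2.INTER_CUBIC)
    for k in range(0,w,10): 
        cv2.line(o,(k*4,0),(k*4,5 if (x+k)%50 else 14),(0,255,255),1)
    for k in range(0,h,10): cv2.line(o,(0,k*4),(5 if (y+k)%50 else 14,k*4),(0,255,255),1)
    return o
a=np.hstack([c(t,150,190),c(t,350,170)]);b=np.hstack([c(s,320,160),c(s,130,180)])
cv2.imwrite("pics/crop1.png",np.vstack([a,b]))
```

```text
(no output)
```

View pics/crop1.png

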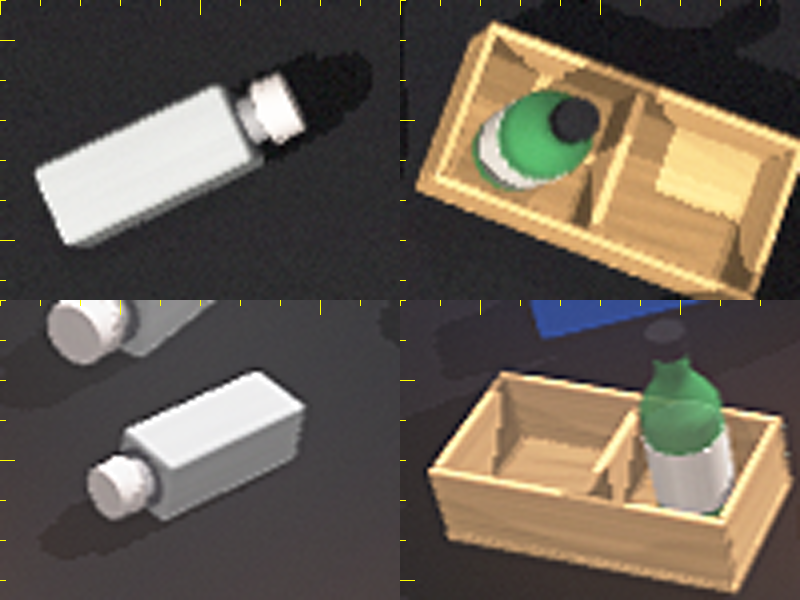

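The crop confirms a small grey-white tin with its cap up and neck showing. Its top-view top-face corners are about (159,232), (167,251), (205,212) and (213,230). The empty bay is the right one in the top view and the left one in the scene view. Next I triangulate.

```bash
cat > h.py <<'E'
from plant import ctrl, optics
import cv2,numpy as np
from scipy.spatial.transform import Rotation as R
np.set_printoptions(precision=2,suppress=True)
def ray(cal,W,p):
    d=np.array([(p[0]-cal["cx"])/cal["fx"],(p[1]-cal["cy"])/cal["fy"],1.]);d=W[:3,:3]@d
    return W[:3,3],d/np.linalg.norm(d)
def tri(rays):
    A=sum(np.eye(3)-np.outer(d,d) for o,d in rays);b=sum((np.eye(3)-np.outer(d,d))@o for o,d in rays)
    x=np.linalg.solve(A,b);return x,max(np.linalg.norm(np.cross(x-o,d)) for o,d in rays)
def rot(s): 
    q=s["ee_rot"];return R.from_quat([q[1],q[2],q[3],q[0]]).as_matrix()
def wristW(s):
    T=np.eye(4);T[:3,:3]=rot(s);T[:3,3]=s["position"];return T@optics.get_calibration("wrist")["hand_eye"]
def proj(cal,W,X):
    c=np.linalg.inv(W)@np.append(X,1);return np.array([cal["cx"]+cal["fx"]*c[0]/c[2],cal["cy"]+cal["fy"]*c[1]/c[2]])
E
python3 - <<'E'
from h import *
T=optics.get_calibration("top");S=optics.get_calibration("scene")
pts={"cap+x":((205.5,211.75),(363.75,202)),"cap-x":((213,230.25),(351.25,192.75)),"base+x":((159.25,232.5),(395.75,187)),"base-x":((166.75,250.75),(385,178)),
"cad -y-x":((438,244.25),(155.75,198.25)),"cad -y+x":((451,207),(138,222.5)),"cad +y+x":((373,175.5),(211.25,235)),"cad +y-x":((354.5,216.75),(225.75,208.75)),
"bd -x-y":((345,218),(237,219)),"bd -x+y":((280,219),(299,215)),"bd +x+y":((279,153),(302,264)),"bd +x-y":((345,153),(237,268))}
for k,(t,s) in pts.items():
    print(k,*tri([ray(T,T["world_from_camera"],t),ray(S,S["world_from_camera"],s)]))
E
```

```text
cap+x [498.81 179.69  46.98] 4.1762656522608355
cap-x [454.71 160.42  45.08] 1.8185418981167687
base+x [452.55 285.1   46.4 ] 1.880704048927742
base-x [410.01 268.03  46.62] 2.5203098440094647
cad -y-x [ 408.69 -356.31   59.8 ] 1.91515469157337
cad -y+x [ 493.83 -393.46   57.93] 1.4072584879036358
cad +y+x [ 571.52 -214.63   62.57] 1.9574016779313554
cad +y-x [ 476.68 -172.57   55.54] 1.9320183652762957
bd -x-y [ 478.02 -151.74   17.97] 2.6886798575186677
bd -x+y [480.94   8.58  10.47] 6.720260897800677
bd +x+y [644.74  -2.54   2.29] 2.996387379885232
bd +x-y [ 639.24 -161.3    10.88] 0.9891345187200337
```

Emit:
step_arm(
  hand=[0.085, 0.085, 0.085, 0.085, 0.085, 0.085, 0.085, 0.085, 0.085, 0.085, 0.085, 0.085, 0.085, 0.085, 0.085, 0.085],
  dp=[
    [0.042, -0.049, 0.01],
    [0.084, -0.098, 0.01],
    [0.126, -0.147, 0.01],
    [0.168, -0.196, 0.01],
    [0.21, -0.245, 0.01],
    [0.252, -0.294, 0.01],
    [0.294, -0.343, 0.01],
    [0.336, -0.392, 0.01],
    [0.378, -0.441, 0.01],
    [0.42, -0.49, 0.01],
    [0.462, -0.539, 0.01],
    [0.505, -0.59, 0.01],
    [0.505, -0.59, 0.01],
    [0.505, -0.59, 0.01],
    [0.505, -0.59, 0.01],
    [0.505, -0.59, 0.01],
  ],
  rotation=[
    [0, 0, -0.13],
    [0, 0, -0.26],
    [0, 0, -0.39],
    [0, 0, -0.52],
    [0, 0, -0.65],
    [0, 0, -0.78],
    [0, 0, -0.91],
    [0, 0, -1.04],
    [0, 0, -1.17],
    [0, 0, -1.3],
    [0, 0, -1.43],
    [0, 0, -1.546],
    [0, 0, -1.546],
    [0, 0, -1.546],
    [0, 0, -1.546],
    [0, 0, -1.546],
  ],
)

```text
t: 2.1
position: [453.2, 221.5, 221.1]
ee_rot: [-0.0, 0.552, 0.834, -0.0]
ft_force: [-0.7, 0.2, 0.3]
opening: 0.992
grip_force: 0.0
```

Run:
```python
from h import *
import json
s=ctrl.get_state();cv2.imwrite("pics/w1.png",optics.capture("wrist"));print(s["joint_pos"],s["position"],s["ee_rot"])
json.dump({k:np.array(v).tolist() for k,v in s.items()},open("s1.json","w"))
```

```text
[ 0.28  0.07  1.72 -0.    1.35 -0.12] [453.2  221.45 221.14] [-0.    0.55  0.83 -0.  ]
```

Emit:
step_arm(
  hand=[0.085, 0.085, 0.085, 0.085, 0.085, 0.085],
  dp=[
    [0, 0, 0],
    [0, 0, 0],
    [0, 0, 0],
    [0, 0, 0],
    [0, 0, 0],
    [0, 0, 0],
  ],
  rotation=[
    [0, 0.17, 0],
    [0, 0.34, 0],
    [0, 0.5, 0],
    [0, 0.5, 0],
    [0, 0.5, 0],
    [0, 0.5, 0],
  ],
)

```text
t: 2.9
position: [453.3, 223.4, 222.0]
ee_rot: [-0.206, 0.534, 0.809, 0.136]
ft_force: [0.4, 0.2, -0.9]
opening: 0.993
grip_force: 0.0
```

Run:
```python
from h import *
import json
s=ctrl.get_state();cv2.imwrite("pics/w2.png",optics.capture("wrist"));print(s["joint_pos"],s["position"],s["ee_rot"])
json.dump({k:np.array(v).tolist() for k,v in s.items()},open("s2.json","w"))
a=np.hstack([cv2.imread("pics/w1.png")[:,80:480],cv2.imread("pics/w2.png")[:,80:480]]);cv2.imwrite("pics/w12.png",a)
```

```text
[-0.    0.13  1.73  0.46  1.5  -0.49] [453.27 223.38 221.96] [-0.21  0.53  0.81  0.14]
```

View pics/w12.png

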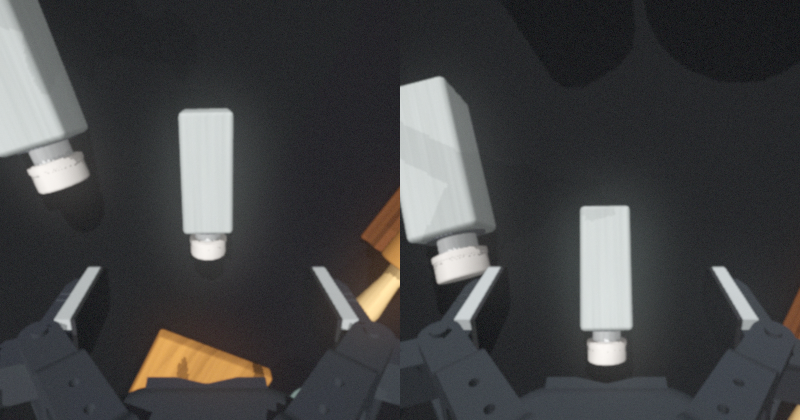

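The pictures show the small tin dead ahead of the tool. Its top-face corners are at w1 (260,112), (312,110), (264,233), (312,233) and w2 (261,207), (308,207), (260,329), (311,329).

```bash
cat >> h.py <<'E'
from scipy.optimize import least_squares
def Rt(ax,a): return R.from_euler(ax,a).as_matrix()
def fk(j,p):
    h,a0,L1,e,L2,L3,ly=p
    R1=Rt('z',j[0]);R2=R1@Rt('y',j[1]);R3=R2@Rt('y',j[2]);R4=R3@Rt('z',j[3])@Rt('y',j[4]);R6=R4@Rt('z',j[5])@Rt('z',np.pi/2)
    return np.array([0,0,h])+R1@[a0,ly,0]+R2@[0,0,L1]+R3@[e,0,L2]+R6@[0,0,L3],R6
E
python3 - <<'E'
from h import *
import json
ss=[{k:np.array(v) for k,v in json.load(open(f"s{i}.json")).items()} for i in(1,2)]
C=optics.get_calibration("wrist");W=[wristW(s) for s in ss]
p1=[(260,112),(312,110),(264,233),(312,233)];p2=[(261,207),(308,207),(260,329),(311,329)]
T=optics.get_calibration("top");pt=[(166.75,250.75),(159.25,232.5),(213,230.25),(205.5,211.75)]
for a,b,c in zip(p1,p2,pt):
    r=[ray(C,W[0],a),ray(C,W[1],b)];print(*tri(r)); 
    print("   at z50",[(o+d*(50-o[2])/d[2])[:2] for o,d in r+[ray(T,T["world_from_camera"],c)]])
s0=dict(joint_pos=np.array([-1.29447154,.207471274,1.54300611,-6.67e-6,1.39348933,-.150475517]),position=np.array([237.81242991,-522.66003015,230.07191953]),ee_rot=np.array([-1.18447628e-03,9.77315654e-01,2.11784570e-01,-7.79e-05]))
for s in [s0]+ss: print(s["joint_pos"],rot(s)-fk(s["joint_pos"],[0]*7)[1])
E
```

```text
[407.99 266.57  41.52] 0.3526779351041329
   at z50 [array([408.67, 267.49]), array([408.76, 265.45]), array([409.43, 264.54])]
[452.14 286.72  34.32] 0.14907479212595617
   at z50 [array([450.83, 287.25]), array([452.02, 283.96]), array([451.91, 282.13])]
[455.45 158.76  49.35] 0.4768296788655473
   at z50 [array([455.81, 159.24]), array([455.01, 158.69]), array([454.04, 157.81])]
[499.75 177.82  49.87] 0.6043059441201439
   at z50 [array([500.27, 178.11]), array([499.18, 177.59]), array([497.58, 174.98])]
[-1.29  0.21  1.54 -0.    1.39 -0.15] [[ 0. -0.  0.]
 [-0. -0.  0.]
 [ 0.  0.  0.]]
[ 0.28  0.07  1.72 -0.    1.35 -0.12] [[ 0.  0.  0.]
 [ 0.  0.  0.]
 [ 0.  0. -0.]]
[-0.    0.13  1.73  0.46  1.5  -0.49] [[ 0.  0.  0.]
 [ 0.  0.  0.]
 [ 0.  0. -0.]]
```

```bash
cat >> h.py <<'E'
import json
def load(n): return {k:np.array(v) for k,v in json.load(open(f"s{n}.json")).items()}
S0=dict(joint_pos=np.array([-1.29447154,.207471274,1.54300611,-6.67e-6,1.39348933,-.150475517]),position=np.array([237.81242991,-522.66003015,230.07191953]))
def fit(D):
    f=lambda p:np.r_[np.concatenate([fk(s["joint_pos"],p)[0]-s["position"] for s in D]),0.003*(p-np.array([350,0,400,0,400,250,85]))]
    r=least_squares(f,[350,0,400,0,400,250,85.]);return r.x,abs(r.fun[:3*len(D)]).max()
LO=np.array([-2.73,-.86,.23,-1.11,.08,-2.82]);HI=np.array([2.73,2.22,2.46,4.25,2.63,2.82])
def ik(P,Rm,p,n=30):
    best=None;rng=np.random.default_rng(0)
    for _ in range(n):
        f=lambda j:np.r_[(fk(j,p)[0]-P)/100,(fk(j,p)[1]-Rm).ravel()]
        r=least_squares(f,rng.uniform(LO,HI),bounds=(LO,HI))
        if best is None or r.cost<best.cost:best=r
    return best.x,best.cost
E
python3 - <<'E'
from h import *
p,e=fit([S0,load(1),load(2)]);print(p,e)
k=np.array([0,0,1.]);c=np.array([.403,-.915,0]);c/=np.linalg.norm(c)
for ch in(1,-1):
  for th in(0,20,30,40):
    t=np.radians(th)
    z=-np.sin(t)*c-np.cos(t)*k; x=ch*(np.cos(t)*c-np.sin(t)*k); y=np.cross(z,x)
    G=np.array([453.8,222.2,33])-10*c
    j,co=ik(G+19*z,np.c_[x,y,z],p); print("lie",ch,th,j,round(co,4))
    for az in(-30,0,30):
        d=Rt('z',np.radians(-8+az))@[1,0,0]
        z=np.cos(t)*d-np.sin(t)*k; x=ch*(np.sin(t)*d+np.cos(t)*k); y=np.cross(z,x)
        j,co=ik(np.array([545,-77,75])+19*z,np.c_[x,y,z],p); print("   stand",az,j,round(co,4))
E
```

```text
[282.8    0.13 454.89  94.12 499.48 316.    86.2 ] 0.008574605671469726
lie 1 0 [0.24 0.34 1.89 0.12 0.9  2.82] 0.0142
   stand -30 [ 0.06  0.85  2.15  3.87  1.47 -1.66] 0.0
   stand 0 [-0.49  0.89  2.3   2.79  1.61 -1.58] 0.0
   stand 30 [-0.87  0.85  2.15  1.88  1.53 -1.44] 0.0
lie 1 20 [0.1  0.4  1.86 0.39 1.03 2.6 ] 0.0
   stand -30 [ 0.03  0.53  2.23  3.97  0.94 -1.87] 0.0
   stand 0 [-0.46  0.49  2.38  2.77  0.97 -1.47] 0.0
   stand 30 [-0.82  0.53  2.23  1.78  1.11 -1.17] 0.0
lie 1 30 [0.02 0.45 1.84 0.54 1.13 2.44] 0.0
   stand -30 [-0.01  0.39  2.23  4.12  0.68 -2.07] 0.0
   stand 0 [-0.44  0.33  2.36  2.69  0.62 -1.35] 0.0
   stand 30 [-0.76  0.39  2.23  1.65  0.91 -0.96] 0.0
lie 1 40 [-0.06  0.53  1.81  0.65  1.24  2.31] 0.0
   stand -30 [-0.09  0.3   2.23  4.25  0.46 -2.26] 0.0028
   stand 0 [-0.41  0.22  2.31  2.41  0.31 -1.04] 0.0
   stand 30 [-0.69  0.29  2.19  1.42  0.75 -0.66] 0.0
lie -1 0 [ 0.3   0.36  1.87  0.    0.92 -0.11] 0.0
   stand -30 [0.06 0.85 2.15 3.87 1.47 1.48] 0.0
   stand 0 [-0.49  0.89  2.3   2.79  1.61  1.56] 0.0
   stand 30 [-0.87  0.85  2.15  1.88  1.53  1.7 ] 0.0
lie -1 20 [ 0.1   0.4   1.86  0.39  1.03 -0.54] 0.0
   stand -30 [0.03 0.53 2.23 3.97 0.94 1.28] 0.0
   stand 0 [-0.46  0.49  2.38  2.77  0.97  1.67] 0.0
   stand 30 [-0.82  0.53  2.23  1.78  1.11  1.97] 0.0
lie -1 30 [ 0.02  0.45  1.84  0.54  1.13 -0.7 ] 0.0
   stand -30 [-0.01  0.39  2.23  4.12  0.68  1.07] 0.0
   stand 0 [-0.44  0.33  2.36  2.69  0.62  1.79] 0.0
   stand 30 [-0.76  0.39  2.23  1.65  0.91  2.18] 0.0
lie -1 40 [-0.06  0.53  1.81  0.65  1.24 -0.83] 0.0
   stand -30 [-0.09  0.3   2.23  4.25  0.46  0.88] 0.0028
   stand 0 [-0.41  0.22  2.31  2.41  0.31  2.1 ] 0.0
   stand 30 [-0.69  0.29  2.19  1.42  0.75  2.48] 0.0
```

```bash
cat >> h.py <<'E'
PK=[282.8,0.13,454.89,94.12,499.48,316.,86.2]
def pathik(j,P0,R0,P1,R1,n=20):
    rv=R.from_matrix(R0.T@R1).as_rotvec();out=[]
    for i in range(1,n+1):
        P=P0+(P1-P0)*i/n;Rm=R0@R.from_rotvec(rv*i/n).as_matrix()
        f=lambda q:np.r_[(fk(q,PK)[0]-P)/100,(fk(q,PK)[1]-Rm).ravel()]
        r=least_squares(f,np.clip(j,LO+1e-6,HI-1e-6),bounds=(LO,HI));j=r.x;out.append((j,r.cost))
    return out
E
python3 - <<'E'
from h import *
k=np.array([0,0,1.]);c=np.array([.403,-.915,0]);c/=np.linalg.norm(c)
t=np.radians(30)
z=-np.sin(t)*c-np.cos(t)*k;x=-(np.cos(t)*c-np.sin(t)*k);RL=np.c_[x,np.cross(z,x),z]
G=np.array([453.8,222.2,33])-10*c;P=G+19*z
s=load(2);o=pathik(s["joint_pos"],s["position"],rot(s),P,RL,8);print("lie",o[-1]);j=o[-1][0]
for az in range(-110,61,20):
    d=Rt('z',np.radians(az))@[1,0,0]
    z=np.cos(t)*d-np.sin(t)*k;x=-(np.sin(t)*d+np.cos(t)*k);RS=np.c_[x,np.cross(z,x),z]
    Rm=RL@Rt('y',-np.pi/4)
    up=P+[0,0,150]
    # to vertical intermediate then stand
    B=np.array([545,-77,75.])+19*z
    o1=pathik(j,P,RL,up,RL,8);o2=pathik(o1[-1][0],up,RL,B+[0,0,110],RS,24);o3=pathik(o2[-1][0],B+[0,0,110],RS,B,RS,8)
    a=np.array([q for q,_ in o1+o2+o3]);mc=[max(c for _,c in o) for o in(o1,o2,o3)]
    print(az,"end",a[-1],"margin",np.minimum(a-LO,HI-a).min(0),"cost",np.array(mc),"maxstep",abs(np.diff(a,axis=0)).max(0))
E
```

```text
lie (array([ 0.02,  0.45,  1.84,  0.54,  1.13, -0.7 ]), np.float64(8.383839241742024e-30))
-110 end [ 0.12  0.77  1.47 -0.88  1.57  0.8 ] margin [2.58 1.04 0.62 0.22 0.96 2.02] cost [0. 0. 0.] maxstep [0.01 0.04 0.02 0.06 0.03 0.06]
-90 end [ 0.17  0.66  1.69 -1.08  1.32  0.76] margin [2.54 1.01 0.62 0.03 1.08 2.06] cost [0. 0. 0.] maxstep [0.01 0.03 0.01 0.07 0.03 0.05]
-70 end [ 0.14  0.52  1.83 -1.11  1.08  0.56] margin [2.55 0.97 0.56 0.   1.   2.14] cost [0.   0.01 0.03] maxstep [0.02 0.03 0.02 0.08 0.03 0.07]
-50 end [ 0.02  0.33  2.   -1.11  0.72  0.22] margin [2.6  0.89 0.39 0.   0.64 2.14] cost [0.   0.04 0.1 ] maxstep [0.03 0.03 0.02 0.12 0.03 0.09]
-30 end [-0.24  0.16  2.2  -1.11  0.13 -0.26] margin [2.49 0.79 0.22 0.   0.05 2.14] cost [0.   0.03 0.11] maxstep [0.06 0.03 0.03 0.19 0.08 0.14]
-10 end [-0.33  0.15  2.23  1.15  0.08 -2.82] margin [2.39 0.7  0.14 0.99 0.   0.  ] cost [0.   0.02 0.1 ] maxstep [0.05 0.03 0.03 0.98 0.1  1.05]
10 end [-0.4   0.14  2.19  0.91  0.28 -2.82] margin [2.25 0.68 0.18 1.31 0.2  0.  ] cost [0.   0.08 0.17] maxstep [0.06 0.03 0.03 0.2  0.06 0.29]
30 end [-0.45  0.17  2.08  0.7   0.56 -2.82] margin [2.19 0.73 0.26 1.44 0.48 0.  ] cost [0.   0.2  0.31] maxstep [0.06 0.03 0.03 0.1  0.05 0.2 ]
50 end [-0.46  0.24  1.94  0.54  0.82 -2.82] margin [2.18 0.8  0.36 1.52 0.74 0.  ] cost [0.   0.41 0.52] maxstep [0.05 0.03 0.03 0.06 0.04 0.17]
```

```bash
cat >> h.py <<'E'
def rel(P,Rm,s=None):
    s=s or ctrl.get_state();Q=rot(s);return Q.T@(np.array(P)-s["position"])/1000,R.from_matrix(Q.T@Rm).as_rotvec()
k=np.array([0,0,1.]);c=np.array([.403,-.915,0]);c/=np.linalg.norm(c)
def lieR(deg):
    t=np.radians(deg);z=-np.sin(t)*c-np.cos(t)*k;x=-(np.cos(t)*c-np.sin(t)*k);return np.c_[x,np.cross(z,x),z]
def standR(az,deg):
    d=Rt('z',np.radians(az))@[1,0,0];t=np.radians(deg);z=np.cos(t)*d-np.sin(t)*k;x=-(np.sin(t)*d+np.cos(t)*k);return np.c_[x,np.cross(z,x),z]
E
python3 - <<'E'
from h import *
np.set_printoptions(precision=4,suppress=True)
RL=lieR(30);G=np.array([453.8,222.2,33])-10*c;P=G+19*RL[:,2]
print(P,rel(P-70*RL[:,2],RL),rel(P,RL))
T=optics.get_calibration("top")
for q in((293,100),(293,128)):
  o,d=ray(T,T["world_from_camera"],q);print("jar",[(o+d*(z-o[2])/d[2]) for z in(0,120)])
E
```

```text
[445.9401 240.0458  16.5455] (array([-0.0841,  0.    ,  0.119 ]), array([ 0.0065,  0.0248, -0.009 ])) (array([-0.0824, -0.0004,  0.189 ]), array([ 0.0065,  0.0248, -0.009 ]))
jar [array([781.8297, -38.2735,   0.    ]), array([735.4241, -33.431 , 120.    ])]
jar [array([709.0199, -36.2453,   0.    ]), array([671.2953, -31.6446, 120.    ])]
```

Emit:
step_arm(
  hand=[0.085, 0.085, 0.085, 0.085, 0.085, 0.085, 0.085, 0.085],
  dp=[
    [-0.042, 0, 0.06],
    [-0.084, 0, 0.119],
    [-0.084, 0, 0.119],
    [-0.083, 0, 0.139],
    [-0.083, 0, 0.159],
    [-0.082, 0, 0.179],
    [-0.082, 0, 0.189],
    [-0.082, 0, 0.189],
  ],
  rotation=[
    [0.003, 0.012, -0.005],
    [0.0065, 0.025, -0.009],
    [0.0065, 0.025, -0.009],
    [0.0065, 0.025, -0.009],
    [0.0065, 0.025, -0.009],
    [0.0065, 0.025, -0.009],
    [0.0065, 0.025, -0.009],
    [0.0065, 0.025, -0.009],
  ],
)

```text
t: 3.95
position: [446.3, 240.5, 16.6]
ee_rot: [-0.217, 0.528, 0.809, 0.142]
ft_force: [-0.6, 0.1, -0.6]
opening: 0.994
grip_force: 0.0
```

Emit:
step_arm(
  hand=[0.03, 0.03, 0.03, 0.03, 0.03, 0.03, 0.03, 0.03],
  dp=[
    [0, 0, 0],
    [0, 0, 0],
    [0, 0, 0],
    [0, 0, 0],
    [0, 0, 0],
    [0, 0, 0],
    [0, 0, 0],
    [0, 0, 0],
  ],
  rotation=[
    [0, 0, 0],
    [0, 0, 0],
    [0, 0, 0],
    [0, 0, 0],
    [0, 0, 0],
    [0, 0, 0],
    [0, 0, 0],
    [0, 0, 0],
  ],
)

```text
t: 4.95
position: [447.2, 239.5, 17.0]
ee_rot: [-0.217, 0.529, 0.808, 0.142]
ft_force: [0.7, -1.5, 6.5]
opening: 0.577
grip_force: 63.7
```

Run:
```python
from h import *
np.set_printoptions(precision=4,suppress=True)
s=ctrl.get_state();print(s["opening"],s["grip_force"],s["ft_force"],s["position"])
json.dump({k:np.array(v).tolist() for k,v in s.items()},open("s3.json","w"))
# tin-frame grasp: base centre in the tool frame
Q=rot(s);X=np.array([453.8,222.2,25])-60*c
b=Q.T@(X-s["position"]);ax=Q.T@c;print("base in tool",b,"axis",ax);json.dump([b.tolist(),ax.tolist()],open("g.json","w"))
# standing: same tool tilt => axis vertical
for az in(-110,-115,-120,-125):
    RS=standR(az,30)
    B=np.array([550,-77,20.])-RS@b
    up=s["position"]+[0,0,130]
    o1=pathik(s["joint_pos"],s["position"],Q,up,Q,8);o2=pathik(o1[-1][0],up,Q,B+[0,0,90],RS,24);o3=pathik(o2[-1][0],B+[0,0,90],RS,B,RS,8)
    a=np.array([q for q,_ in o1+o2+o3]);print(az,"margin",np.minimum(a-LO,HI-a).min(0),max(c for _,c in o1+o2+o3),a[-1])
    print(B,RS@ax,rel(B+[0,0,90],RS))
```

```text
0.5772739928326481 63.67824912071228 [ 0.7497 -1.5089  6.4672] [447.2449 239.5238  17.0267]
base in tool [39.9146 -1.077  13.8837] axis [-0.8655  0.0023 -0.5008]
-110 margin [2.5684 1.0656 0.622  0.2298 0.9675 2.0207] 3.98460601042886e-19 [ 0.1322  0.7931  1.4432 -0.8752  1.5774  0.7993]
[548.2985 -84.8236  61.5089] [0.0025 0.0001 1.    ] (array([-0.2249, -0.0374, -0.2855]), array([ 0.2179, -1.4885,  0.8137]))
-115 margin [2.5799 1.07   0.622  0.2674 0.9066 2.0041] 3.98460601042886e-19 [ 0.115   0.8205  1.3894 -0.8321  1.6367  0.8159]
[547.6231 -84.6455  61.5089] [ 0.0025 -0.0001  1.    ] (array([-0.2245, -0.038 , -0.2853]), array([ 0.2425, -1.4682,  0.9059]))
-120 margin [2.5916 1.0743 0.622  0.3047 0.8473 1.9844] 3.98460601042886e-19 [ 0.0962  0.8472  1.337  -0.79    1.6947  0.8356]
[546.9658 -84.4093  61.5089] [ 0.0025 -0.0003  1.    ] (array([-0.2241, -0.0385, -0.2851]), array([ 0.2671, -1.4455,  0.9978]))
-125 margin [2.6037 1.0775 0.622  0.342  0.7896 1.9617] 3.98460601042886e-19 [ 0.0761  0.873   1.2863 -0.7486  1.751   0.8583]
[546.3316 -84.1166  61.5089] [ 0.0024 -0.0005  1.    ] (array([-0.2237, -0.039 , -0.2848]), array([ 0.2916, -1.4206,  1.0894]))
```

Emit:
step_arm(
  hand=[0.03, 0.03, 0.03, 0.03, 0.03, 0.03, 0.03, 0.03, 0.03, 0.03, 0.03, 0.03, 0.03, 0.03, 0.03, 0.03, 0.03, 0.03, 0.03],
  dp=[
    [0.008, 0, -0.014],
    [0.025, 0, -0.043],
    [0.045, 0, -0.078],
    [0.065, 0, -0.113],
    [0.044, -0.003, -0.125],
    [0.024, -0.005, -0.137],
    [0.003, -0.008, -0.15],
    [-0.018, -0.011, -0.162],
    [-0.038, -0.014, -0.174],
    [-0.059, -0.016, -0.187],
    [-0.08, -0.019, -0.199],
    [-0.1, -0.022, -0.211],
    [-0.121, -0.024, -0.224],
    [-0.142, -0.027, -0.236],
    [-0.163, -0.03, -0.248],
    [-0.183, -0.033, -0.261],
    [-0.204, -0.035, -0.273],
    [-0.2245, -0.038, -0.285],
    [-0.2245, -0.038, -0.285],
  ],
  rotation=[
    [0, 0, 0],
    [0, 0, 0],
    [0, 0, 0],
    [0, 0, 0],
    [0.017, -0.105, 0.065],
    [0.035, -0.21, 0.129],
    [0.052, -0.315, 0.194],
    [0.069, -0.419, 0.259],
    [0.087, -0.524, 0.324],
    [0.104, -0.629, 0.388],
    [0.121, -0.734, 0.453],
    [0.139, -0.839, 0.518],
    [0.156, -0.944, 0.582],
    [0.173, -1.049, 0.647],
    [0.191, -1.154, 0.712],
    [0.208, -1.258, 0.776],
    [0.225, -1.363, 0.841],
    [0.2425, -1.468, 0.906],
    [0.2425, -1.468, 0.906],
  ],
)

```text
t: 7.32
position: [545.7, -84.3, 147.4]
ee_rot: [0.266, 0.73, 0.466, -0.423]
ft_force: [-1.0, -0.4, -4.5]
opening: 0.575
grip_force: 63.1
```

Emit:
step_arm(
  hand=[0.03, 0.03],
  dp=[
    [0, 0, 0],
    [0, 0, 0],
  ],
  rotation=[
    [0, 0, 0],
    [0, 0, 0],
  ],
)

```text
t: 7.58
position: [547.0, -83.4, 151.2]
ee_rot: [0.268, 0.73, 0.466, -0.421]
ft_force: [0.6, 0.2, -3.0]
opening: 0.578
grip_force: 63.1
```

Run:
```python
from h import *
np.set_printoptions(precision=4,suppress=True)
s=ctrl.get_state();print(s["opening"],s["grip_force"],s["ft_force"],s["position"])
b,ax=map(np.array,json.load(open("g.json")));Q=rot(s);print("base",s["position"]+Q@b,"axis",Q@ax)
RS=standR(-115,30);print(rel(np.array([550,-77,23.])-RS@b,RS),rel(np.array([550,-77,20.])-RS@b,RS))
for n in("scene","top"): 
    im=optics.capture(n);cv2.imwrite(f"pics/{n}1.png",im)
    C=optics.get_calibration(n);print(n,[proj(C,C["world_from_camera"],s["position"]+Q@(b+ax*h)) for h in(0,120,152)])
a=cv2.resize(cv2.imread("pics/scene1.png")[130:290,170:380],(394,300),interpolation=cv2.INTER_CUBIC);d=cv2.resize(cv2.imread("pics/top1.png")[100:260,220:430],(394,300),interpolation=cv2.INTER_CUBIC)
cv2.imwrite("pics/st1.png",np.hstack([a,d]))
```

```text
0.5775824962539265 63.07258486747742 [ 0.5547  0.1564 -3.0128] [546.9664 -83.4496 151.2171]
base [549.3543 -75.7484 109.7192] axis [ 0.0021 -0.0014  1.    ]
(array([0.0746, 0.0011, 0.0442]), array([ 0.0006, -0.0013,  0.0006])) (array([0.0772, 0.0011, 0.0457]), array([ 0.0006, -0.0013,  0.0006]))
scene [array([266.4364, 207.7221]), array([264.0661, 167.1811]), array([263.3657, 155.2015])]
top [array([314.4141, 182.7633]), array([319.584 , 171.6924]), array([321.2374, 168.1519])]
```

View pics/st1.png

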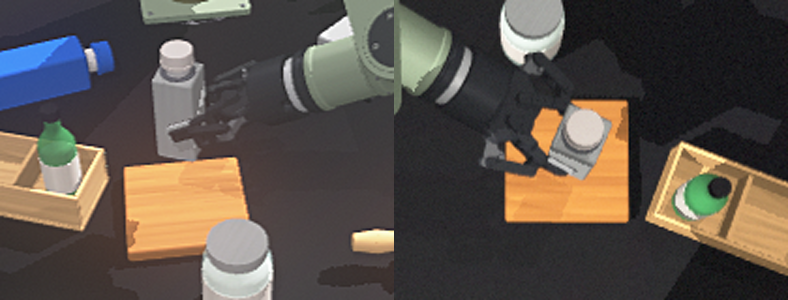

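The tin is held upright over the board, with its scene crop centre at (178,105), cap up. Lowering it now.

Emit:
step_arm(
  hand=[0.03, 0.03, 0.03, 0.03, 0.03, 0.03, 0.03],
  dp=[
    [0.015, 0, 0.009],
    [0.035, 0.001, 0.02],
    [0.054, 0.001, 0.031],
    [0.066, 0.001, 0.038],
    [0.072, 0.001, 0.0425],
    [0.0746, 0.001, 0.0442],
    [0.0746, 0.001, 0.0442],
  ],
  rotation=[
    [0, 0, 0],
    [0, 0, 0],
    [0, 0, 0],
    [0, 0, 0],
    [0, 0, 0],
    [0, 0, 0],
    [0, 0, 0],
  ],
)

```text
t: 8.55
position: [547.5, -85.4, 63.9]
ee_rot: [0.269, 0.73, 0.465, -0.422]
ft_force: [0.2, -0.7, -2.8]
opening: 0.575
grip_force: 63.2
```

Emit:
step_arm(
  hand=[0.03, 0.03, 0.03, 0.03],
  dp=[
    [0.0009, 0, 0.0005],
    [0.0017, 0, 0.001],
    [0.0017, 0, 0.001],
    [0.0017, 0, 0.001],
  ],
  rotation=[
    [0, 0, 0],
    [0, 0, 0],
    [0, 0, 0],
    [0, 0, 0],
  ],
)

```text
t: 9.05
position: [547.6, -85.4, 62.1]
ee_rot: [0.269, 0.73, 0.466, -0.422]
ft_force: [-0.3, -0.1, 0.4]
opening: 0.578
grip_force: 63.3
```

Emit:
step_arm(
  hand=[0.03, 0.03],
  dp=[
    [0.0004, 0, 0.0003],
    [0.0004, 0, 0.0003],
  ],
  rotation=[
    [0, 0, 0],
    [0, 0, 0],
  ],
)

```text
t: 9.3
position: [547.6, -85.4, 62.1]
ee_rot: [0.269, 0.73, 0.465, -0.422]
ft_force: [0.8, 1.9, 3.0]
opening: 0.576
grip_force: 63.5
```

Emit:
step_arm(
  hand=[0.055, 0.065, 0.085, 0.085, 0.085, 0.085, 0.085, 0.085],
  dp=[
    [0, 0, 0],
    [0, 0, 0],
    [0, 0, 0],
    [0, 0, 0],
    [0, 0, 0],
    [0, 0, 0],
    [0, 0, 0],
    [0, 0, 0],
  ],
  rotation=[
    [0, 0, 0],
    [0, 0, 0],
    [0, 0, 0],
    [0, 0, 0],
    [0, 0, 0],
    [0, 0, 0],
    [0, 0, 0],
    [0, 0, 0],
  ],
)

```text
t: 10.3
position: [547.2, -85.5, 61.1]
ee_rot: [0.268, 0.73, 0.466, -0.422]
ft_force: [-0.6, 0.6, -1.3]
opening: 0.996
grip_force: 0.0
```

Emit:
step_arm(
  hand=[0.085, 0.085, 0.085, 0.085, 0.085, 0.085],
  dp=[
    [0, 0, -0.02],
    [0, 0, -0.05],
    [0, 0, -0.09],
    [0, 0, -0.13],
    [0, 0, -0.16],
    [0, 0, -0.16],
  ],
  rotation=[
    [0, 0, 0],
    [0, 0, 0],
    [0, 0, 0],
    [0, 0, 0],
    [0, 0, 0],
    [0, 0, 0],
  ],
)

```text
t: 11.05
position: [607.9, 43.1, 143.2]
ee_rot: [0.27, 0.731, 0.466, -0.419]
ft_force: [0.2, 0.2, 0.0]
opening: 0.998
grip_force: 0.0
```

Run:
```python
from h import *
np.set_printoptions(precision=4,suppress=True)
s=ctrl.get_state();print(s["position"],s["ft_force"],s["joint_pos"])
cv2.imwrite("pics/scene2.png",optics.capture("scene"));cv2.imwrite("pics/top2.png",optics.capture("top"))
a=cv2.resize(cv2.imread("pics/scene2.png")[150:290,200:330],(557,600),interpolation=cv2.INTER_CUBIC)[:, :400]
a=cv2.resize(cv2.imread("pics/scene2.png")[160:280,220:320],(400,480),interpolation=cv2.INTER_CUBIC);d=cv2.resize(cv2.imread("pics/top2.png")[120:240,260:360],(400,480),interpolation=cv2.INTER_CUBIC)
cv2.imwrite("pics/st2.png",np.hstack([a,d]))
```

```text
[607.856   43.0828 143.1642] [0.2274 0.2012 0.0072] [ 0.2725  0.8657  1.0918 -0.7725  1.9053  0.7299]
```

View pics/st2.png

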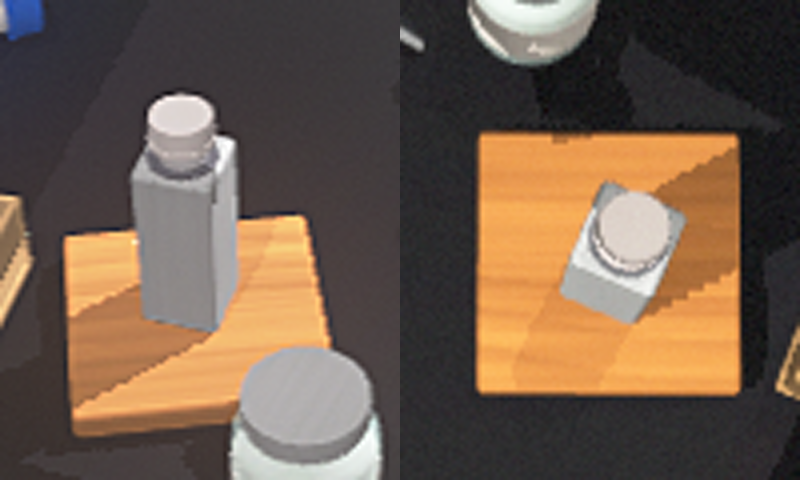

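The shaker stands upright on the board, with its cap top at scene (265,189) and top view (318.5,177). Next I measure the cap and plan the press.

```bash
cat >> h.py <<'E'
def downR(ydeg):
    a=np.radians(ydeg);y=np.array([np.cos(a),np.sin(a),0]);return np.c_[np.cross(y,-k),y,-k]
E
python3 - <<'E'
from h import *
np.set_printoptions(precision=4,suppress=True)
T=optics.get_calibration("top");S=optics.get_calibration("scene")
print("cap",tri([ray(T,T["world_from_camera"],(318.5,177)),ray(S,S["world_from_camera"],(265.25,189.5))]))
for z in (172,):
  for C,p in((T,(318.5,177)),(S,(265.25,189.5))):
    o,d=ray(C,C["world_from_camera"],p);print(o+d*(z-o[2])/d[2])
s=ctrl.get_state();up=s["position"]+[0,0,110];Rd=downR(-25);P=np.array([549,-76,222.])
print(rel(up,rot(s)),rel(P+[0,0,20],Rd))
o=pathik(s["joint_pos"],up,rot(s),P,Rd,12);a=np.array([q for q,_ in o]);print(a[-1],np.minimum(a-LO,HI-a).min(0),max(c for _,c in o))
E
```

```text
cap (array([551.2366, -77.8853, 167.8428]), np.float64(1.645626783625678))
[550.2505 -79.1171 172.    ]
[556.6279 -76.6608 172.    ]
(array([-0.0953, -0.0001, -0.055 ]), array([0., 0., 0.])) (array([-0.1523, -0.0025,  0.0619]), array([-0.0005,  1.0475,  0.0017]))
[-0.2937  0.1705  1.6037 -0.      1.3674  0.1426] [2.4363 1.0305 0.8563 0.3536 0.6784 2.2047] 1.8537765625192458e-28
```

Emit:
step_arm(
  hand=[0, 0, 0, 0, 0, 0, 0, 0, 0, 0, 0, 0],
  dp=[
    [-0.03, 0, -0.018],
    [-0.062, 0, -0.036],
    [-0.095, 0, -0.055],
    [-0.105, 0, -0.036],
    [-0.114, -0.001, -0.016],
    [-0.123, -0.001, 0.003],
    [-0.133, -0.001, 0.023],
    [-0.143, -0.002, 0.043],
    [-0.152, -0.002, 0.062],
    [-0.152, -0.002, 0.062],
    [-0.152, -0.002, 0.062],
    [-0.152, -0.002, 0.062],
  ],
  rotation=[
    [0, 0, 0],
    [0, 0, 0],
    [0, 0, 0],
    [0, 0.175, 0],
    [0, 0.35, 0],
    [0, 0.52, 0],
    [0, 0.7, 0.001],
    [0, 0.87, 0.001],
    [0, 1.0475, 0.002],
    [0, 1.0475, 0.002],
    [0, 1.0475, 0.002],
    [0, 1.0475, 0.002],
  ],
)

```text
t: 12.65
position: [549.3, -75.4, 241.0]
ee_rot: [-0.001, 0.843, 0.538, -0.001]
ft_force: [-0.4, 0.2, 0.3]
opening: -0.003
grip_force: 0.0
```

Run:
```python
from h import *
np.set_printoptions(precision=4,suppress=True)
s=ctrl.get_state();print(s["position"],s["ft_force"],s["opening"],rel([550,-77.5,175],downR(-25)))
```

```text
[549.3011 -75.3984 240.9758] [-0.41    0.1993  0.2938] -0.003205569113703607 (array([-0.0016,  0.0016,  0.066 ]), array([-0.0019,  0.0009,  0.0005]))
```

Emit:
step_arm(
  hand=[0, 0, 0, 0, 0],
  dp=[
    [-0.0016, 0.0016, 0.03],
    [-0.0016, 0.0016, 0.055],
    [-0.0016, 0.0016, 0.066],
    [-0.0016, 0.0016, 0.066],
    [-0.0016, 0.0016, 0.066],
  ],
  rotation=[
    [-0.002, 0.001, 0],
    [-0.002, 0.001, 0],
    [-0.002, 0.001, 0],
    [-0.002, 0.001, 0],
    [-0.002, 0.001, 0],
  ],
)

```text
t: 13.28
position: [551.1, -78.5, 176.8]
ee_rot: [0.001, 0.843, 0.537, 0.001]
ft_force: [0.4, -0.2, 1.0]
opening: -0.001
grip_force: 0.0
```

Emit:
step_arm(
  hand=[0, 0, 0, 0],
  dp=[
    [0, 0, 0.001],
    [0, 0, 0.002],
    [0, 0, 0.003],
    [0, 0, 0.003],
  ],
  rotation=[
    [0, 0, 0],
    [0, 0, 0],
    [0, 0, 0],
    [0, 0, 0],
  ],
)

```text
t: 13.78
position: [550.0, -78.8, 172.6]
ee_rot: [0.0, 0.844, 0.537, 0.001]
ft_force: [0.2, 0.8, -0.6]
opening: -0.001
grip_force: 0.0
```

Emit:
step_arm(
  hand=[0, 0, 0, 0],
  dp=[
    [0, 0, 0.001],
    [0, 0, 0.002],
    [0, 0, 0.003],
    [0, 0, 0.003],
  ],
  rotation=[
    [0, 0, 0],
    [0, 0, 0],
    [0, 0, 0],
    [0, 0, 0],
  ],
)

```text
t: 14.28
position: [551.0, -79.1, 171.6]
ee_rot: [0.002, 0.844, 0.537, 0.001]
ft_force: [-1.2, 0.7, 7.1]
opening: -0.002
grip_force: 3.4
```

Emit:
step_arm(
  hand=[0, 0, 0, 0],
  dp=[
    [0, 0, 0.001],
    [0, 0, 0.002],
    [0, 0, 0.003],
    [0, 0, 0.003],
  ],
  rotation=[
    [0, 0, 0],
    [0, 0, 0],
    [0, 0, 0],
    [0, 0, 0],
  ],
)

```text
t: 14.78
position: [550.1, -78.8, 166.5]
ee_rot: [0.001, 0.844, 0.537, 0.001]
ft_force: [-0.2, -0.7, 1.3]
opening: -0.002
grip_force: 0.6
```

Emit:
step_arm(
  hand=[0, 0, 0, 0],
  dp=[
    [0, 0, 0.001],
    [0, 0, 0.002],
    [0, 0, 0.003],
    [0, 0, 0.003],
  ],
  rotation=[
    [0, 0, 0],
    [0, 0, 0],
    [0, 0, 0],
    [0, 0, 0],
  ],
)

```text
t: 15.28
position: [549.9, -78.6, 163.3]
ee_rot: [0.0, 0.844, 0.537, 0.0]
ft_force: [0.3, -0.4, -0.2]
opening: 0.002
grip_force: 0.0
```

Emit:
step_arm(
  hand=[0, 0, 0, 0],
  dp=[
    [0, 0, 0.001],
    [0, 0, 0.002],
    [0, 0, 0.003],
    [0, 0, 0.003],
  ],
  rotation=[
    [0, 0, 0],
    [0, 0, 0],
    [0, 0, 0],
    [0, 0, 0],
  ],
)

```text
t: 15.78
position: [550.1, -78.7, 160.6]
ee_rot: [0.0, 0.844, 0.537, 0.001]
ft_force: [-0.3, -0.2, 0.2]
opening: -0.0
grip_force: 0.0
```

Emit:
step_arm(
  hand=[0, 0, 0, 0],
  dp=[
    [0, 0, 0.001],
    [0, 0, 0.002],
    [0, 0, 0.003],
    [0, 0, 0.003],
  ],
  rotation=[
    [0, 0, 0],
    [0, 0, 0],
    [0, 0, 0],
    [0, 0, 0],
  ],
)

```text
t: 16.27
position: [551.4, -79.2, 160.2]
ee_rot: [0.002, 0.844, 0.537, 0.002]
ft_force: [-2.5, -0.4, 8.7]
opening: -0.0
grip_force: 4.5
```

Emit:
step_arm(
  hand=[0, 0, 0, 0.085, 0.085, 0.085, 0.085, 0.085],
  dp=[
    [0, 0, -0.005],
    [0, 0, -0.03],
    [0, 0, -0.06],
    [0, 0, -0.08],
    [0, 0, -0.08],
    [0, 0, -0.08],
    [0, 0, -0.08],
    [0, 0, -0.08],
  ],
  rotation=[
    [0, 0, 0],
    [0, 0, 0],
    [0, 0, 0],
    [0, 0, 0],
    [0, 0, 0],
    [0, 0, 0],
    [0, 0, 0],
    [0, 0, 0],
  ],
)

```text
t: 17.27
position: [549.4, -78.6, 236.6]
ee_rot: [-0.0, 0.844, 0.537, 0.0]
ft_force: [1.0, 0.3, -0.6]
opening: 0.997
grip_force: 0.0
```

Run:
```python
from h import *
np.set_printoptions(precision=4,suppress=True)
s=ctrl.get_state();print(s["position"],s["ft_force"],s["opening"])
w=optics.capture("wrist");cv2.imwrite("pics/w3.png",w);cv2.imwrite("pics/scene3.png",optics.capture("scene"))
C=optics.get_calibration("wrist");W=wristW(s)
d=Rt('z',np.radians(-25))
print([proj(C,W,np.array([549.7,-77,140])+d@[a,b,0]) for a in(-25,25) for b in(-25,25)],"cap",proj(C,W,np.array([549.7,-77,160])))
a=cv2.resize(cv2.imread("pics/scene3.png")[160:280,220:310],(300,400),interpolation=cv2.INTER_CUBIC)
cv2.imwrite("pics/st3.png",np.hstack([a,cv2.resize(w[:,40:520],(480,420))[:400]]))
```

```text
[549.4382 -78.556  236.5529] [ 0.9974  0.2807 -0.6343] 0.9967882757486075
[array([251.3413, 231.5845]), array([249.0559, 167.5965]), array([316.6872, 231.5704]), array([318.6589, 167.5715])] cap [283.7598 209.8327]
```

View pics/st3.png

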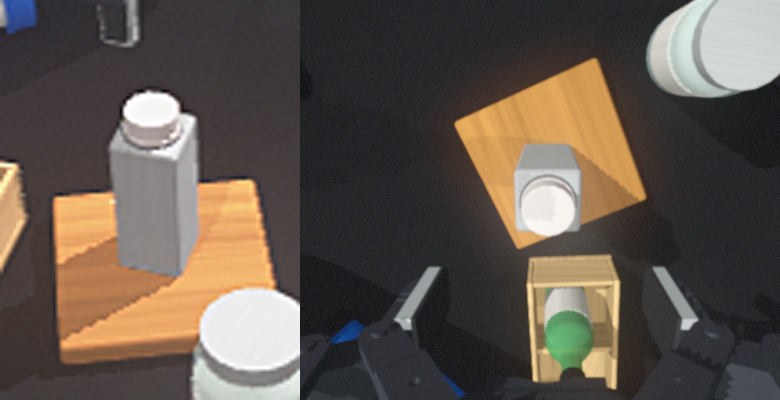

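The scene shows the cap fully home and the tin upright. The wrist view puts the tin top at x 256..320 and the cap centre at (288,206), so the tin is about (552,-78). Regrasping from above.

Run:
```python
from h import *
np.set_printoptions(precision=4,suppress=True)
print(rel([552,-78,100],downR(-25)))
```

```text
(array([0.0015, 0.0017, 0.1371]), array([ 0.0005, -0.0005, -0.0013]))
```

Emit:
step_arm(
  hand=[0.085, 0.085, 0.085, 0.085, 0.085, 0.085, 0.085],
  dp=[
    [0.0015, 0.002, 0.03],
    [0.0015, 0.002, 0.06],
    [0.0015, 0.002, 0.09],
    [0.0015, 0.002, 0.12],
    [0.0015, 0.002, 0.135],
    [0.0015, 0.002, 0.137],
    [0.0015, 0.002, 0.137],
  ],
  rotation=[
    [0, 0, 0],
    [0, 0, 0],
    [0, 0, 0],
    [0, 0, 0],
    [0, 0, 0],
    [0, 0, 0],
    [0, 0, 0],
  ],
)

```text
t: 18.25
position: [553.6, -78.5, 101.7]
ee_rot: [0.001, 0.844, 0.537, 0.001]
ft_force: [-1.3, 0.2, 0.6]
opening: 0.995
grip_force: 0.0
```

Emit:
step_arm(
  hand=[0.06, 0.055, 0.053, 0.051, 0.049, 0.045, 0.03, 0.03, 0.03, 0.03],
  dp=[
    [0, 0, 0],
    [0, 0, 0],
    [0, 0, 0],
    [0, 0, 0],
    [0, 0, 0],
    [0, 0, 0],
    [0, 0, 0],
    [0, 0, 0],
    [0, 0, 0],
    [0, 0, 0],
  ],
  rotation=[
    [0, 0, 0],
    [0, 0, 0],
    [0, 0, 0],
    [0, 0, 0],
    [0, 0, 0],
    [0, 0, 0],
    [0, 0, 0],
    [0, 0, 0],
    [0, 0, 0],
    [0, 0, 0],
  ],
)

```text
t: 19.5
position: [552.3, -78.0, 101.0]
ee_rot: [0.0, 0.844, 0.537, 0.0]
ft_force: [-3.9, 1.4, 6.7]
opening: 0.575
grip_force: 61.9
```

Run:
```python
from h import *
np.set_printoptions(precision=4,suppress=True)
s=ctrl.get_state();print(s["position"],s["opening"],s["grip_force"],s["ft_force"])
# caddy from rim corners
q=np.array([[408.69,-356.31],[493.83,-393.46],[571.52,-214.63],[476.68,-172.57]])
ctr=q.mean(0);u=(q[0]+q[1])/2-(q[2]+q[3])/2;u/=np.linalg.norm(u);v=(q[1]+q[2])/2-(q[0]+q[3])/2;print(ctr,np.degrees(np.arctan2(u[1],u[0])),np.degrees(np.arctan2(v[1],v[0])),"bay",ctr+47.5*u)
T=optics.get_calibration("top");S=optics.get_calibration("scene")
for n,C,ps in(("top",T,[(438,244.25),(451,207),(373,175.5),(354.5,216.75)]),("scene",S,[(155.75,198.25),(138,222.5),(211.25,235),(225.75,208.75)])):
    r=[]
    for p in ps:
        o,d=ray(C,C["world_from_camera"],p);r.append((o+d*(60-o[2])/d[2])[:2])
    print(n,np.array(r).tolist(),np.mean(r,0))
```

```text
[552.3249 -77.9929 101.0076] 0.5753033956909963 61.91284775733948 [-3.8562  1.4189  6.6893]
[ 487.68   -284.2425] -111.89017633555875 -23.75450845096663 bay [ 469.9706 -328.3178]
top [[408.5696769568774, -358.2743728336274], [493.5872650182632, -394.1160657015834], [571.8769642785633, -217.22615002379038], [476.4614157097973, -169.80209863832317]] [ 487.6238 -284.8547]
scene [[409.8944732045288, -354.2626498107312], [496.80468250798936, -391.27057666559006], [569.5327663585485, -212.95019836431186], [481.14404015499144, -174.2486484383528]] [ 489.344 -283.183]
```

Emit:
step_arm(
  hand=[0.03, 0.03, 0.03, 0.03, 0.03, 0.03, 0.03, 0.03, 0.03, 0.03, 0.03, 0.03, 0.03, 0.03],
  dp=[
    [0, 0, -0.01],
    [0, 0, -0.04],
    [0, 0, -0.085],
    [0, 0, -0.13],
    [0, 0, -0.17],
    [-0.025, 0.003, -0.17],
    [-0.065, 0.008, -0.17],
    [-0.11, 0.013, -0.17],
    [-0.155, 0.019, -0.17],
    [-0.2, 0.024, -0.17],
    [-0.24, 0.029, -0.17],
    [-0.261, 0.0315, -0.17],
    [-0.261, 0.0315, -0.17],
    [-0.261, 0.0315, -0.17],
  ],
  rotation=[
    [0, 0, 0],
    [0, 0, 0],
    [0, 0, 0],
    [0, 0, 0],
    [0, 0, 0],
    [0, 0, -0.005],
    [0, 0, -0.01],
    [0, 0, -0.015],
    [0, 0, -0.02],
    [0, 0, -0.025],
    [0, 0, -0.03],
    [0, 0, -0.035],
    [0, 0, -0.035],
    [0, 0, -0.035],
  ],
)

```text
t: 21.25
position: [470.4, -327.3, 270.2]
ee_rot: [0.0, 0.834, 0.551, 0.001]
ft_force: [0.4, -0.6, -2.8]
opening: 0.578
grip_force: 63.0
```

Run:
```python
from h import *
np.set_printoptions(precision=4,suppress=True)
s=ctrl.get_state();print(s["position"],s["opening"],s["grip_force"],s["ft_force"],rel([469.8,-328,90],downR(-23)))
t=optics.capture("top");sc=optics.capture("scene");cv2.imwrite("pics/top4.png",t);cv2.imwrite("pics/scene4.png",sc)
a=cv2.resize(sc[120:260,110:250],(400,400),interpolation=cv2.INTER_CUBIC);b=cv2.resize(t[150:290,340:480],(400,400),interpolation=cv2.INTER_CUBIC)
cv2.imwrite("pics/st4.png",np.hstack([a,b]))
```

```text
[ 470.4395 -327.3175  270.1958] 0.5776241440646758 63.02420139312744 [ 0.352  -0.6112 -2.7541] (array([-0.0011, -0.0005,  0.1802]), array([ 0.0012, -0.0014, -0.0011]))
```

View pics/st4.png

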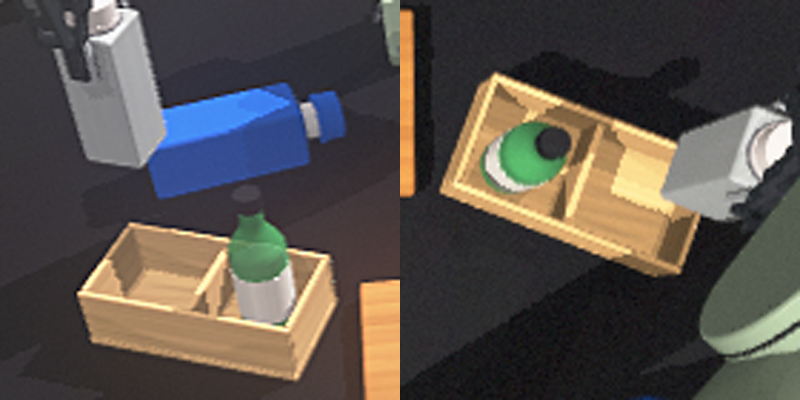

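The tin is upright above the caddy and the bay is clear. Lowering in stages.

Emit:
step_arm(
  hand=[0.03, 0.03, 0.03, 0.03, 0.03, 0.03, 0.03, 0.03],
  dp=[
    [-0.001, -0.0005, 0.03],
    [-0.001, -0.0005, 0.065],
    [-0.001, -0.0005, 0.1],
    [-0.001, -0.0005, 0.13],
    [-0.001, -0.0005, 0.15],
    [-0.001, -0.0005, 0.165],
    [-0.001, -0.0005, 0.175],
    [-0.001, -0.0005, 0.175],
  ],
  rotation=[
    [0, 0, 0],
    [0, 0, 0],
    [0, 0, 0],
    [0, 0, 0],
    [0, 0, 0],
    [0, 0, 0],
    [0, 0, 0],
    [0, 0, 0],
  ],
)

```text
t: 22.35
position: [469.7, -328.2, 95.2]
ee_rot: [0.0, 0.834, 0.552, 0.001]
ft_force: [-0.3, -0.3, -2.2]
opening: 0.576
grip_force: 63.1
```

Run:
```python
from h import *
s=ctrl.get_state();print(s["position"],s["ft_force"])
t=optics.capture("top");sc=optics.capture("scene")
a=cv2.resize(sc[150:260,120:240],(400,366),interpolation=cv2.INTER_CUBIC);b=cv2.resize(t[150:260,340:460],(400,366),interpolation=cv2.INTER_CUBIC)
cv2.imwrite("pics/st5.png",np.hstack([a,b]))
```

```text
[ 469.66 -328.22   95.16] [-0.32 -0.25 -2.24]
```

View pics/st5.png

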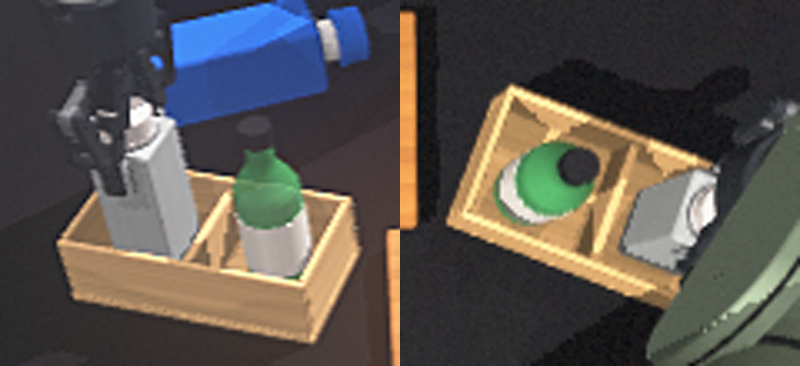

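The tin sits centred in the bay with no contact, its base about 8 mm above the floor. Setting it down.

Emit:
step_arm(
  hand=[0.03, 0.03, 0.03, 0.03, 0.03, 0.03],
  dp=[
    [0, 0, 0.002],
    [0, 0, 0.004],
    [0, 0, 0.005],
    [0, 0, 0.006],
    [0, 0, 0.007],
    [0, 0, 0.007],
  ],
  rotation=[
    [0, 0, 0],
    [0, 0, 0],
    [0, 0, 0],
    [0, 0, 0],
    [0, 0, 0],
    [0, 0, 0],
  ],
)

```text
t: 23.2
position: [469.7, -328.6, 88.5]
ee_rot: [0.0, 0.834, 0.551, 0.001]
ft_force: [-0.3, 0.7, -2.8]
opening: 0.58
grip_force: 63.1
```

Emit:
step_arm(
  hand=[0.03, 0.03, 0.03],
  dp=[
    [0, 0, 0.0006],
    [0, 0, 0.0012],
    [0, 0, 0.0012],
  ],
  rotation=[
    [0, 0, 0],
    [0, 0, 0],
    [0, 0, 0],
  ],
)

```text
t: 23.58
position: [469.8, -328.7, 87.3]
ee_rot: [0.0, 0.834, 0.551, 0.001]
ft_force: [-0.6, 0.6, -3.6]
opening: 0.58
grip_force: 63.1
```

Emit:
step_arm(
  hand=[0.03, 0.03, 0.03],
  dp=[
    [0, 0, 0.0006],
    [0, 0, 0.0012],
    [0, 0, 0.0012],
  ],
  rotation=[
    [0, 0, 0],
    [0, 0, 0],
    [0, 0, 0],
  ],
)

```text
t: 23.95
position: [469.9, -328.8, 87.0]
ee_rot: [0.001, 0.834, 0.551, 0.001]
ft_force: [-3.4, 2.1, 5.2]
opening: 0.581
grip_force: 63.6
```

Contact. Release and retreat upward.

Emit:
step_arm(
  hand=[0.055, 0.065, 0.085, 0.085, 0.085, 0.085, 0.085],
  dp=[
    [0, 0, 0],
    [0, 0, 0],
    [0, 0, 0],
    [0, 0, 0],
    [0, 0, 0],
    [0, 0, 0],
    [0, 0, 0],
  ],
  rotation=[
    [0, 0, 0],
    [0, 0, 0],
    [0, 0, 0],
    [0, 0, 0],
    [0, 0, 0],
    [0, 0, 0],
    [0, 0, 0],
  ],
)

```text
t: 24.82
position: [469.8, -328.7, 86.2]
ee_rot: [0.001, 0.834, 0.551, 0.001]
ft_force: [0.2, 0.2, 0.5]
opening: 0.995
grip_force: 0.0
```

Emit:
step_arm(
  hand=[0.085, 0.085, 0.085, 0.085, 0.085, 0.085, 0.085],
  dp=[
    [0, 0, -0.015],
    [0, 0, -0.04],
    [0, 0, -0.08],
    [0, 0, -0.12],
    [0, 0, -0.16],
    [0, 0, -0.16],
    [0, 0, -0.16],
  ],
  rotation=[
    [0, 0, 0],
    [0, 0, 0],
    [0, 0, 0],
    [0, 0, 0],
    [0, 0, 0],
    [0, 0, 0],
    [0, 0, 0],
  ],
)

```text
t: 25.7
position: [469.3, -328.5, 246.4]
ee_rot: [0.001, 0.834, 0.551, 0.001]
ft_force: [-0.1, 0.2, -0.3]
opening: 0.994
grip_force: 0.0
```

Run:
```python
from h import *
s=ctrl.get_state();print(s["position"],s["ft_force"],s["opening"])
sc=optics.capture("scene");w=optics.capture("wrist")
a=cv2.resize(sc[150:260,120:240],(400,366),interpolation=cv2.INTER_CUBIC);b=cv2.resize(w[20:386,80:480],(400,366))
cv2.imwrite("pics/st6.png",np.hstack([a,b]))
```

```text
[ 469.31 -328.48  246.42] [-0.11  0.2  -0.3 ] 0.9937041993762527
```

View pics/st6.png

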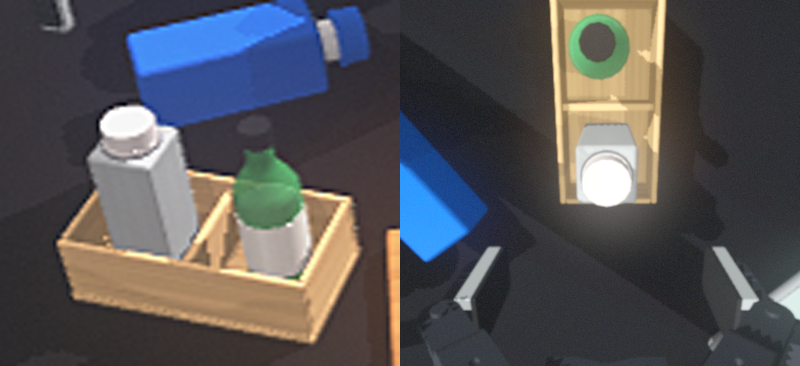

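The shaker stands upright and centred in the bay with its cap home. The oil bottle is undisturbed and the gripper is clear.

```bash
python3 -c "
from plant import ctrl
print(ctrl.finish_job())"
```

```text
the job is handed in; nothing more can be done
None
```

Job handed in, result not reported back: the smaller grey shaker was stood on the board, its cap pressed home at under 10 N in every force reading, and it now stands released and upright in the empty caddy bay, with about 26 s of the 72 s used.

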